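# Prop up the spice rack with a wedge and fill its empty bay

### The arm

A 6-joint arm with a two-finger parallel gripper is mounted at the origin on a cart in front of the work surface, level with it; the furniture and walls round the work are solid. World frame = base frame: x ahead of the robot, y to its left, z up, the work surface at z = 0. Lengths are in m, angles in rad, forces in N, time in s.
With the tool pointing down it reaches from about 0.425 to 0.95 m from the base axis. Payload 3.5 kg.
Tool frame: the origin (TCP) lies at the very end of the fingers, on their centre line; the grasp point (between the pads) lies 19 mm behind it; z points along the fingers, y is the line along which they close (so a half turn about z gives the same grasp; the last joint's range is limited). The gripper opens to 85 mm and grips with 20 to 120 N. Pads are 22 mm wide; open, the fingers measure 114 mm over their backs; the gripper's body (76 mm by 85 mm) begins 54 mm behind the grasp point. The pads swing forward as they close: fully open they stand 13 mm farther back than shut.
Start: joints at [-1.374, 0.286, 1.577, -0, 1.279, -0.15], TCP at [0.229, -0.635, 0.231] pointing down, gripper open.
Joint ranges: [-2.77, 2.77], [-0.9, 2.22], [0.21, 2.48], [-1.53, 4.67], [0.24, 2.81], [-2.84, 2.84]. Speed limits (rad/s): [2.79, 2.79, 3.14, 3.14, 3.14, 3.14].

### API

Orientations are given as a unit quaternion [x, y, z, w].
In Python, from plant import ctrl, ticket, read_camera gives the robot as it stands (ctrl), with the cameras as plain functions and the job (ticket).
- The arm moves only by the tool inch_along, called after "Request:" in YAML: its name, and indented under it one key for each argument. Schema: {"type":"object","properties":{"rows":{"type":"array","items":{"type":"array","items":{"type":"number"},"minItems":7,"maxItems":7},"minItems":1,"maxItems":10},"squeeze":{"type":"number"},"only":{"type":"string"},"quiet":{"type":"boolean"},"lines":{"type":"string"}},"required":["rows"],"additionalProperties":false}. rows is a list of rows, 1 to 10 of them, each of 7 numbers: dx, dy, dz in shares of 1000 mm (1.0 is 1000 mm), then a rotation vector rx, ry, rz in normalised numbers (1 is pi rad), then the opening from 0.0 (shut) to 1.0 (fully open); each row is the pose to reach, as a shift and turn from the pose commanded when the call began, along the tool's axes at that moment; what a row does not reach only later rows make up. A row lasts 1/8 s, in which the tool goes at most 0.0625 m and 0.188 rad, less where a joint would pass 70% of its speed; a pose out of reach is approached as far as the arm can. The fingers move at their own pace and stop on an object; squeeze is the grip in N (left out, the last holds). Time passes only in rows, so rows that do not move let the fingers close. The tool returns the time, the measured TCP pose, the force, the opening and the grip force at its end. only (a regular expression) keeps the lines of the reply that match it, lines (a string "A,B") keeps lines A to B, and quiet returns only ok. Input that does not fit is refused with a message, and nothing moves.
- ctrl.get_state(): the state, without advancing time (a new reading comes with each control period).
- read_camera(name): name is "scene" or "side" or "wrist"; returns a dict with "pixels" (384x512x3 uint8, red, green, blue), "camera_matrix" (3x3 intrinsics, pixels), "xyz" and "orientation" of the camera in the world. Camera axes: x right, y down, z forward; pixel columns grow to the right and rows downward; lengths in m; the calibration is good to about 2 mm. A picture is of the moment at which its call begins. There is no depth.
- ticket.sign_off(): hands the job in; it is judged then, once.
The state is a dict: "time": time; "qpos": joint angles; "dq": joint speeds; "joint_efforts": joint torques, N m; "eef_pos": TCP position; "tcp_rot": TCP orientation; "contact_force": force on the tool from outside, world axes, zero at the start; "wrist_torque": the same for the moment, N m; "opening": opening from 0.0 (shut) to 1.0 (fully open); "finger_force": force on a finger pad.
Only numpy, scipy, OpenCV 4.12 (cv2) and the standard library are available. Lean on these libraries where they do the work, as an engineer would, in place of code of your own. Each camera call takes 0.05 s, during which the arm holds its last target. There are 200 camera calls.

### The job

Slide the orange wedge, thin end first, under the front edge of the tilting spice rack until the rack's red pointer is level with the blue marker on its gauge post, and leave the wedge there, lying flat and carrying the rack. Then stand the spare white-capped spice jar upright in the one bay of the rack that is empty. Do not shift the blue marker, and leave the two jars in the rack and the mug, the tomato and the lemon where they are.

Things in the scene. Friction and masses are not known exactly. Their poses are not given: they have to be found in the camera images.
- rack: fixed steel base of the spice rack: two runners 160 mm long (x), 292 mm apart inside (y), open between them at the front. Origin on the worktop below the middle of the rack's front edge; x from front (robot side) to back, y to the rack's left, z up. Tray hinge at x = 155, z = 26 mm. Gauge post, a steel rod 81 mm tall, at x = 12, y = 177 mm
- tray: wooden tray, 290 wide (y), 150 mm deep, 0.7 kg, rounded front edge, origin on the hinge at its back edge. Swings up freely (at most 0.25 rad); underside level, 14 mm above the worktop at rest. A guard rail along the whole front, its face 3 mm in front of the edge, 91 to 113 mm above the worktop, so a gripper holding the wedge must lean back towards the robot to clear it
- front_edge (a point): middle of the tray's front edge, on its underside; 14 mm above the worktop at rest; moves with the tray
- pointer (a point): tip of the red pointer on the left side of the tray, 12 mm behind the front edge; 26 mm above the worktop at rest; rises with the tray (0.92 mm for each mm that the front edge rises)
- mark (a point): middle of the blue marker collar (15 mm wide, 6 mm high) on the gauge post, directly left of the pointer; 11 to 15 mm higher than the pointer at rest; it keeps its height by friction
- bay0 (a point): middle of the floor of the right-hand bay. Bays: pockets open at the top, 55 mm square inside, walls 42 mm high; in a row along y, 85 mm apart, 57 mm behind the front edge, floor 20 mm above the worktop at rest; move with the tray
- bay1 (a point): middle of the floor of the middle bay
- bay2 (a point): middle of the floor of the left-hand bay
- wedge: orange wedge of smooth plastic (friction about 0.4), 0.11 kg, 112 mm long (x), 32 mm wide (y), 38.6 mm high at the thick end (x = -56 mm), 5 mm at the thin end (x = +56 mm), straight slope of 0.3; origin at the centre of its underside, x towards the thin end. It does not slip back under the rack's weight
- spare_jar: the spare spice jar, with a white cap, 46 mm across and 109 mm tall; origin at the centre of its underside, z up; starts on the worktop
- jar_a: red-capped spice jar standing in a bay, 45 mm across, 106 mm tall, origin at the centre of its underside
- jar_b: the other red-capped spice jar standing in a bay, same size and origin
- mug: white mug with a leaf pattern, 92 x 127 x 95 mm, origin at the centre of its underside; a bystander
- tomato: tomato, about 70 mm, origin at its underside; a bystander
- lemon: lemon, 83 x 58 x 58 mm, origin at its underside; a bystander
- wedge_tip (a point): middle of the thin end of the wedge, on its underside (x = +56 mm)

How it is judged:
On the way, in this order (a step that is already met when the one before it is completed fails the run):
1. the wedge carries the rack with the pointer level with the marker (within 3 mm), the spare jar not yet in the rack (z of pointer in the frame of mark between -0.003 and 0.003 m and contact force between wedge and tray above 0.3 N and distance between spare_jar and bay0 above 0.05 m and distance between spare_jar and bay1 above 0.05 m and distance between spare_jar and bay2 above 0.05 m), for 0.3 s.
2. the spare jar stands in the empty bay ((distance between spare_jar and bay0 below 0.016 m or distance between spare_jar and bay1 below 0.016 m or distance between spare_jar and bay2 below 0.016 m) and angle between spare_jar's own z axis and vertical below 0.32 rad), for 0.2 s.
At the end, for the whole second after the job is handed in: The wedge lies flat (0.08 rad), thin end over 30 mm behind the rack's front edge, and carries the rack (over 0.3 N), pointer within 3 mm of the marker's height; the spare jar stands in the empty bay, within 16 mm of its floor's middle, upright within 0.32 rad; both at rest (all of step 2 and z of pointer in the frame of mark between -0.003 and 0.003 m and contact force between wedge and tray above 0.3 N and angle between wedge's own z axis and vertical below 0.08 rad and linear speed of spare_jar below 0.02 m/s and linear speed of wedge below 0.01 m/s and x of wedge_tip in the frame of rack above 0.03 m); the robot touches nothing.
It fails at once if the blue marker is shifted by more than 3 mm (distance of mark from where it was at the start of the episode above 0.003 m).
It fails at once if a jar in the rack is moved from its bay or tipped (distance of any of jar_a, jar_b from where it was at the start of the episode above 0.035 m or angle between any of jar_a, jar_b's own z axis and vertical above 0.4 rad).
It fails at once if the mug, the tomato or the lemon is moved by more than 30 mm (distance of any of mug, tomato, lemon from where it was at the start of the episode above 0.03 m).
It also fails if it takes over 67 s, if anything falls off the work surface, if the arm or the gripper's body presses on something with over 40 N, if the wrist force passes 120 N, or if a joint passes its speed limit or range.

## Working session

There is one attempt and no reset: what is moved stays moved. The work goes in short steps, Python scripts to look and compute and a tool call to move; the robot and the scene stay as the last step left them, time stands still between calls to the robot, and variables do not carry over. Pictures are saved under pics/ and viewed, at most 12 in all, crops included, and the job is handed in when it is done.

```bash
ls; mkdir -p pics
```

Create h.py:
```python
import numpy as np, cv2, sys
from scipy.spatial.transform import Rotation as R
from plant import ctrl, ticket, read_camera
def grab(n,fn=None):
    c=read_camera(n); 
    if fn: cv2.imwrite('pics/'+fn,np.ascontiguousarray(c['pixels'][:,:,::-1]))
    return c
def cam(c):
    q=np.array(c['orientation'],float)
    Rm=R.from_quat(q).as_matrix() if q.size==4 else q.reshape(3,3)
    return np.array(c['camera_matrix']),Rm,np.array(c['xyz'])
def ray(c,u,v):
    K,Rm,p=cam(c); d=Rm@np.linalg.solve(K,[u,v,1.]); return p,d/np.linalg.norm(d)
def atz(c,u,v,z):
    p,d=ray(c,u,v); return p+d*(z-p[2])/d[2]
def proj(c,P):
    K,Rm,p=cam(c); x=K@(Rm.T@(np.array(P)-p)); return x[:2]/x[2]
def tri(obs):
    A=np.zeros((3,3));b=np.zeros(3)
    for c,u,v in obs:
        p,d=ray(c,u,v);M=np.eye(3)-np.outer(d,d);A+=M;b+=M@p
    return np.linalg.solve(A,b)
```

Run:
```python
from h import *
import pickle
cs={n:grab(n) for n in('scene','side')}
pickle.dump(cs,open('c0.pkl','wb'))
for n in cs:
    print(n,cs[n]['xyz'],cs[n]['orientation'],cs[n]['camera_matrix'])
    cv2.imwrite('pics/%s0.png'%n,cv2.resize(np.ascontiguousarray(cs[n]['pixels'][:,:,::-1]),(800,600)))
print(ctrl.get_state())
```

```text
pics
plant.py
scene [-0.17429158  0.95029277  0.67376733] [-0.28672645  0.80381953 -0.49209837  0.17175941] [[388.43873459   0.         258.01346952]
 [  0.         388.43873459 188.27412157]
 [  0.           0.           1.        ]]
side [0.48486772 0.80133131 0.51111987] [-0.04433905  0.86906388 -0.49145997  0.0350588 ] [[354.58530687   0.         251.0907054 ]
 [  0.         354.58530687 182.82454855]
 [  0.           0.           1.        ]]
{'time': 0.1, 'qpos': array([-1.37401258e+00,  2.87098293e-01,  1.57803535e+00, -1.45759124e-05,
        1.27856837e+00, -1.50011348e-01]), 'dq': array([ 0.00123535, -0.00247916, -0.00306631, -0.00118822, -0.00059244,
        0.00073417]), 'joint_efforts': array([ 1.02085753e-03, -4.07298160e+01, -2.93698597e+01, -1.43505195e-04,
        3.41494801e-03,  1.07598095e-05]), 'eef_pos': array([ 0.22932373, -0.63422565,  0.23006876]), 'tcp_rot': array([ 9.85003363e-01,  1.72531917e-01, -3.16375758e-05, -1.05422901e-03]), 'contact_force': array([ 0.49491011,  0.77613212, -0.47837326]), 'wrist_torque': array([ 0.02859517, -0.03985426,  0.05928446]), 'finger_force': 0.0, 'opening': 0.9988874699192232}
```

View pics/scene0.png

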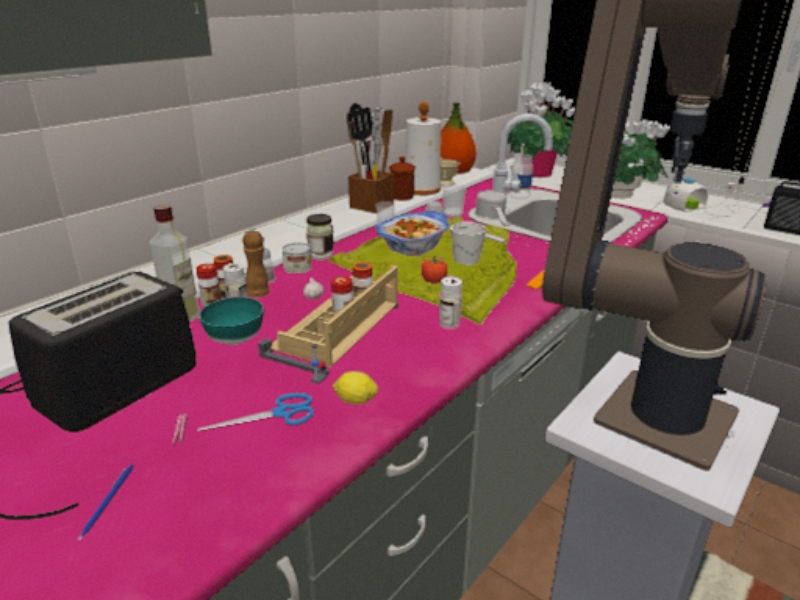

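View pics/side0.png

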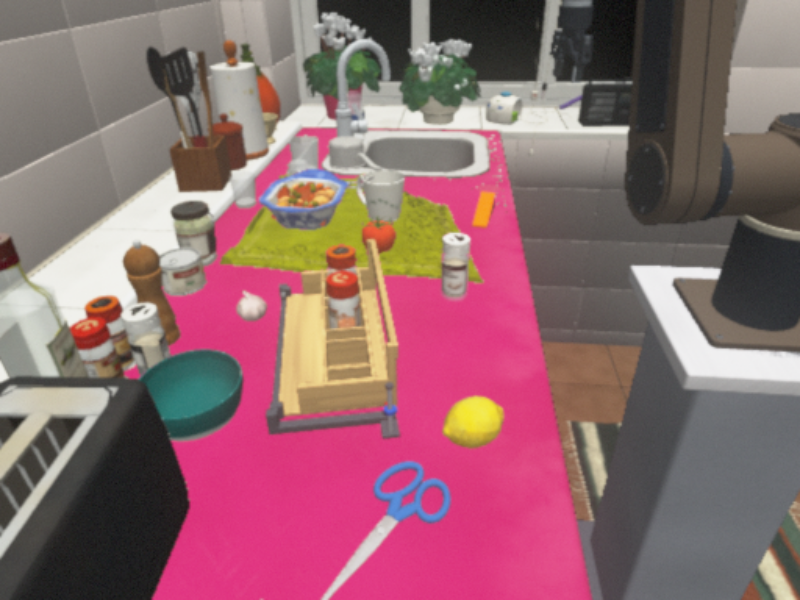

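The scene view shows the rack at about (335,320), the spare jar at (451,303), the lemon at (355,387), the tomato at (434,270), the mug at (468,243) and the wedge at (540,278). The side view shows the wedge at (484,208), the jar base at (455,295), the gauge post at (390,410) and red jars in the far two bays. Next I'll zoom in for exact pixels.

Run:
```python
from h import *
import pickle
cs=pickle.load(open('c0.pkl','rb'))
s=cs['side'];f=1.5625
for n,u,v,z in [('wedge',484,208,.02),('jarbase',455,295,0),('post foot',390,430,0),('lemon',473,440,.0),('mug',383,218,0),('tomato',378,248,0)]:
    print(n,atz(s,u/f,v/f,z).round(3))
im=s['pixels'][:,:,::-1]
a=cv2.resize(np.ascontiguousarray(im[145:285,165:305]),(560,560),interpolation=cv2.INTER_CUBIC)
b=cv2.resize(np.ascontiguousarray(im[115:155,290:330]),(240,240),interpolation=cv2.INTER_CUBIC)
b=np.vstack([b,cv2.resize(np.ascontiguousarray(im[140:200,270:310]),(240,360))[:320]])
cv2.imwrite('pics/crop1.png',np.hstack([a,b]))
```

```text
wedge [ 0.418 -0.363  0.02 ]
jarbase [ 0.477 -0.022  0.   ]
post foot [0.552 0.305 0.   ]
lemon [0.45  0.311 0.   ]
mug [ 0.643 -0.337  0.   ]
tomato [ 0.634 -0.189  0.   ]
```

View pics/crop1.png

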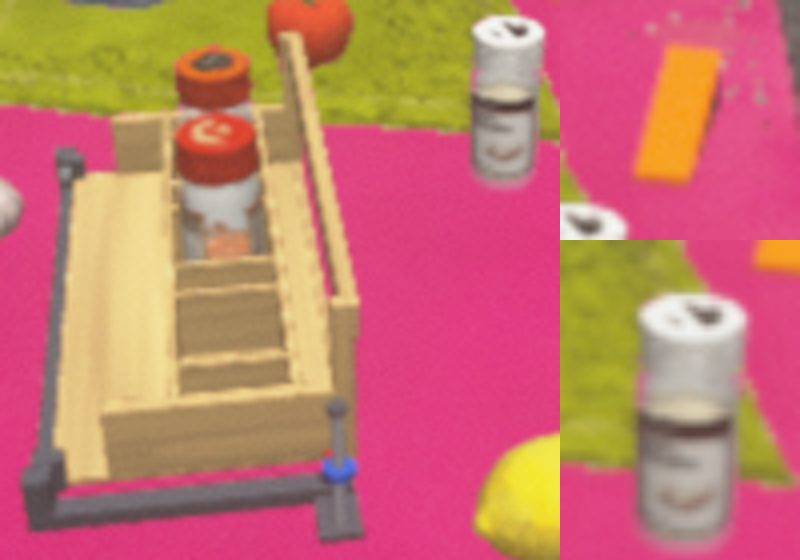

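The empty bay is the left one (bay2): its walls run from about (235,355) to (235,290) in the crop. The post top is at (337,408), the collar at (339,469), and the rail top ends at (345,298) and (290,33). I'll move the wrist camera over the wedge.

Request:
inch_along:
  rows:
    - [0.27,-0.191,-0.05,0,0,0,1]
    - [0.27,-0.191,-0.05,0,0,0,1]
    - [0.27,-0.191,-0.05,0,0,0,1]
    - [0.27,-0.191,-0.05,0,0,0,1]
    - [0.27,-0.191,-0.05,0,0,0,1]
    - [0.27,-0.191,-0.05,0,0,0,1]
    - [0.27,-0.191,-0.05,0,0,0,1]

```text
time: 0.98
eef_pos: [0.4192, -0.362, 0.2814]
tcp_rot: [0.985, 0.174, -0.0, 0.0]
contact_force: [-0.3, -0.4, 0.1]
opening: 1.007
finger_force: 0.0
```

Run:
```python
from h import *
import pickle
c=grab('wrist');pickle.dump(c,open('cw1.pkl','wb'))
st=ctrl.get_state();print(st['time'],st['eef_pos'],st['tcp_rot'],c['xyz'])
cs=pickle.load(open('c0.pkl','rb'));s=cs['side'];sc=cs['scene']
g=lambda u,v,z:atz(s,165+u/4,145+v/4,z).round(4)
print('posttop',g(337,408,.081),'railL',g(345,298,.113),'railR',g(290,33,.113),'mark',g(339,469,.040))
a=np.ascontiguousarray(c['pixels'][:,:,::-1]);im=sc['pixels'][:,:,::-1]
b=cv2.resize(np.ascontiguousarray(im[160:250,160:300]),(560,360),interpolation=cv2.INTER_CUBIC)
cv2.imwrite('pics/w1.png',cv2.resize(a,(800,600)))
cv2.imwrite('pics/sc1.png',b)
h=cv2.cvtColor(a,cv2.COLOR_BGR2HSV);m=cv2.inRange(h,(8,180,120),(22,255,255))
cn=max(cv2.findContours(m,0,1)[0],key=cv2.contourArea);r=cv2.minAreaRect(cn);bx=cv2.boxPoints(r)
print(r,[ (p.round(1),atz(c,*p,0).round(4)) for p in bx])
```

```text
1.025 [ 0.41851212 -0.36300751  0.28101036] [ 9.84875665e-01  1.73262334e-01 -2.94883975e-04 -1.92368514e-05] [ 0.49315463 -0.33458847  0.42383668]
posttop [0.5504 0.3146 0.081 ] railL [0.5507 0.2745 0.113 ] railR [6.164e-01 6.000e-04 1.130e-01] mark [0.5507 0.3107 0.04  ]
((254.85511779785156, 153.87611389160156), (85.2310562133789, 22.85932731628418), 30.529708862304688) [(array([212.3, 142.1], dtype=float32), array([ 0.414 , -0.3001,  0.    ])), (array([224. , 122.4], dtype=float32), array([ 0.4439, -0.3067,  0.    ])), (array([297.4, 165.7], dtype=float32), array([ 0.4232, -0.4194,  0.    ])), (array([285.8, 185.4], dtype=float32), array([ 0.3916, -0.4149,  0.    ]))]
```

View pics/w1.png

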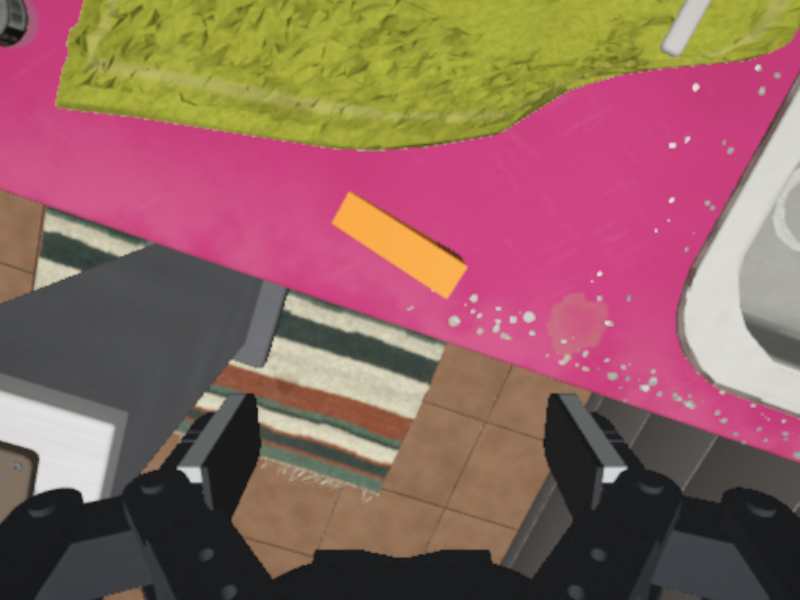

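View pics/sc1.png

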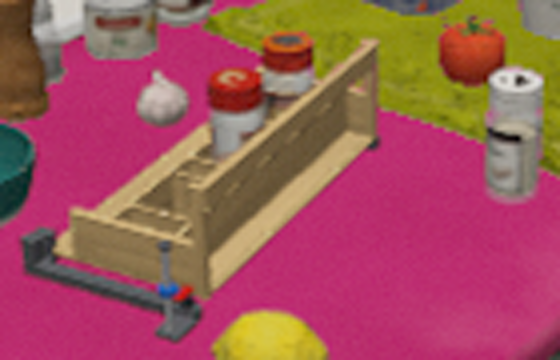

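The wrist view shows the wedge with its thin end at (340,207) and its wider, shadowed thick end at (457,282). The scene crop shows the post top at (165,245), the rail's front top corners at (207,190) and (378,40), and the red pointer (183,293) below the blue collar. I'll compute the wedge pose and fit the rack.

Add to h.py:
```python
def plan(goal,yaw=None,tilt=0):
    """goal TCP xyz, yaw of tool x deg, lean back deg -> dx,dy,dz,rotvec in tool axes"""
    st=ctrl.get_state();r0=R.from_quat(st['tcp_rot'])
    r1=r0 if yaw is None else R.from_euler('z',yaw,degrees=True)*R.from_euler('x',180,degrees=True)*R.from_euler('y',tilt,degrees=True)
    return r0.inv().apply(np.array(goal)-st['eef_pos']).round(4),(r0.inv()*r1).as_rotvec().round(3),r1.as_matrix()[:,2].round(2)
```

Run:
```python
from h import *
import pickle
from scipy.optimize import least_squares
c=pickle.load(open('cw1.pkl','rb'));cs=pickle.load(open('c0.pkl','rb'))
f=1.5625
A,B=[atz(c,u/f,v/f,.005) for u,v in((348,192),(332,222))]
C,D=[atz(c,u/f,v/f,.0386) for u,v in((467,266),(447,298))]
thin=(A+B)/2;thick=(C+D)/2;d=(thin-thick)[:2]
print('len',np.linalg.norm(d),'w',np.linalg.norm(A-B),np.linalg.norm(C-D))
yaw=np.degrees(np.arctan2(d[1],d[0]));u=d/np.linalg.norm(d)
cen=(thin+thick)[:2]/2; g=cen-.042*u
print('cen',cen,'yaw',yaw,'grasp',g,thin,thick)
print(plan([*g,.10],yaw),plan([*g,.006],yaw))
obs=[('side',(.012,.177,.081),165+337/4,145+406/4),('side',(-.003,.145,.113),165+358/4,145+300/4),('side',(-.003,-.145,.113),165+300/4,145+33/4),
('scene',(.012,.177,.081),160+165/4,160+243/4),('scene',(-.003,.145,.113),160+207/4,160+190/4),('scene',(-.003,-.145,.113),160+378/4,160+40/4)]
def res(p):
    o=[];Rz=R.from_euler('z',p[2])
    for n,P,a,b in obs: o+=list(proj(cs[n],Rz.apply(P)+[p[0],p[1],0])-[a,b])
    return np.array(o)
s=least_squares(res,[.58,.14,.23]);print('rack',s.x,np.degrees(s.x[2]));print(s.fun.reshape(-1,2).round(1))
```

```text
len 0.11166616835635479 w 0.028755110403427476 0.030879435879577283
cen [ 0.41935909 -0.35817221] yaw 79.9100059143504 grasp [ 0.41200091 -0.39952263] [ 0.42914075 -0.30320265  0.005     ] [ 0.40957742 -0.41314176  0.0386    ]
(array([-0.0185,  0.0321,  0.181 ]), array([-0.   ,  0.   , -1.046]), array([ 0., -0., -1.])) (array([-0.0184,  0.0321,  0.275 ]), array([-0.   ,  0.   , -1.046]), array([ 0., -0., -1.]))
rack [0.57986555 0.13737332 0.23635973] 13.542415011944106
[[ 0.3 -0.3]
 [ 0.7  0.7]
 [-0.1 -0.8]
 [-0.3 -0.6]
 [-1.  -0.8]
 [ 0.1 -0.5]]
```

Units first: turns go in shares of pi rad. So -1.046 rad is -0.333.

Request:
inch_along:
  rows:
    - [-0.0185,0.032,0.03,0,0,-0.0598,1]
    - [-0.0185,0.032,0.08,0,0,-0.1197,1]
    - [-0.0185,0.032,0.13,0,0,-0.1795,1]
    - [-0.0185,0.032,0.181,0,0,-0.2394,1]
    - [-0.0185,0.032,0.181,0,0,-0.2992,1]
    - [-0.0185,0.032,0.181,0,0,-0.333,1]
    - [-0.0185,0.032,0.23,0,0,-0.333,1]
    - [-0.0185,0.032,0.272,0,0,-0.333,1]
    - [-0.0185,0.032,0.275,0,0,-0.333,1]
  squeeze: 40

```text
time: 2.15
eef_pos: [0.4088, -0.398, 0.0021]
tcp_rot: [0.768, 0.641, 0.0, -0.005]
contact_force: [0.2, 0.4, 0.4]
opening: 1.003
finger_force: 0.0
```

Request:
inch_along:
  rows:
    - [0,0,0,0,0,0,0.2]
    - [0,0,0,0,0,0,0.2]
    - [0,0,0,0,0,0,0.2]
    - [0,0,0,0,0,0,0.2]
    - [0,0,0,0,0,0,0.2]
    - [0,0,0,0,0,0,0.2]
  squeeze: 40

```text
time: 2.9
eef_pos: [0.4128, -0.4011, 0.0084]
tcp_rot: [0.767, 0.642, -0.0, 0.002]
contact_force: [-0.9, -1.0, 5.3]
opening: 0.369
finger_force: 41.0
```

Gripped, with the opening matching the 32 mm width. Next I'll lift, carry it over and turn it in front of the rack.

Add to h.py:
```python
RX,RY,RYAW=.5799,.1374,13.54
def rk(x,y,z):
    return R.from_euler('z',RYAW,degrees=True).apply([x,y,z])+[RX,RY,0]
```

Run:
```python
from h import *
g=rk(-.115,.02,.2);print(g,plan(g,RYAW));g[2]=.012;print(plan(g,RYAW))
```

```text
[0.46341375 0.12991986 0.2       ] (array([ 0.5311, -0.0436, -0.1931]), array([3.000e-03, 1.000e-03, 1.157e+00]), array([ 0., -0., -1.]))
(array([ 0.5316, -0.044 , -0.0051]), array([3.000e-03, 1.000e-03, 1.157e+00]), array([ 0., -0., -1.]))
```

In the tool's units: 1 rad is 0.3183.

Request:
inch_along:
  rows:
    - [0,0,-0.06,0,0,0,0.2]
    - [0,0,-0.12,0,0,0,0.2]
    - [0,0,-0.175,0,0,0,0.2]
    - [0.05,0,-0.193,0,0,0.0318,0.2]
    - [0.11,0,-0.193,0,0,0.0796,0.2]
    - [0.17,0,-0.193,0,0,0.1273,0.2]
    - [0.23,-0.01,-0.193,0,0,0.1751,0.2]
    - [0.29,-0.02,-0.193,0,0,0.2228,0.2]
    - [0.35,-0.03,-0.193,0,0,0.2706,0.2]
    - [0.41,-0.04,-0.193,0,0,0.3183,0.2]

```text
time: 4.15
eef_pos: [0.4446, 0.0101, 0.1992]
tcp_rot: [0.981, 0.196, 0.0, -0.0]
contact_force: [1.4, -0.3, -0.9]
opening: 0.366
finger_force: 40.2
```

Run:
```python
from h import *
g=rk(-.115,.02,.2);print(plan(g,RYAW));g[2]=.012;print(plan(g,RYAW))
```

```text
(array([ 0.0635, -0.1033, -0.0007]), array([ 0.   , -0.   ,  0.159]), array([ 0., -0., -1.]))
(array([ 0.0634, -0.1033,  0.1873]), array([ 0.   , -0.   ,  0.159]), array([ 0., -0., -1.]))
```

In the tool's units: 0.159 rad is 0.0506.

Request:
inch_along:
  rows:
    - [0.03,-0.05,0,0,0,0.0255,0.2]
    - [0.063,-0.103,0,0,0,0.0506,0.2]
    - [0.063,-0.103,0.05,0,0,0.0506,0.2]
    - [0.063,-0.103,0.1,0,0,0.0506,0.2]
    - [0.063,-0.103,0.15,0,0,0.0506,0.2]
    - [0.063,-0.103,0.175,0,0,0.0506,0.2]
    - [0.063,-0.103,0.187,0,0,0.0506,0.2]
    - [0.063,-0.103,0.187,0,0,0.0506,0.2]

```text
time: 5.15
eef_pos: [0.4629, 0.1274, 0.012]
tcp_rot: [0.993, 0.12, -0.001, -0.0]
contact_force: [0.3, 0.0, -0.6]
opening: 0.366
finger_force: 40.1
```

Run:
```python
from h import *
import pickle
c=grab('wrist');pickle.dump(c,open('cw2.pkl','wb'));s=grab('side');pickle.dump(s,open('cs2.pkl','wb'))
a=c['pixels'][:,:,::-1];b=cv2.resize(np.ascontiguousarray(s['pixels'][150:290,180:350][:,:,::-1]),(466,384))
cv2.imwrite('pics/w2.png',cv2.resize(np.hstack([a,b]),(800,314)))
```

```text
(no output)
```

View pics/w2.png

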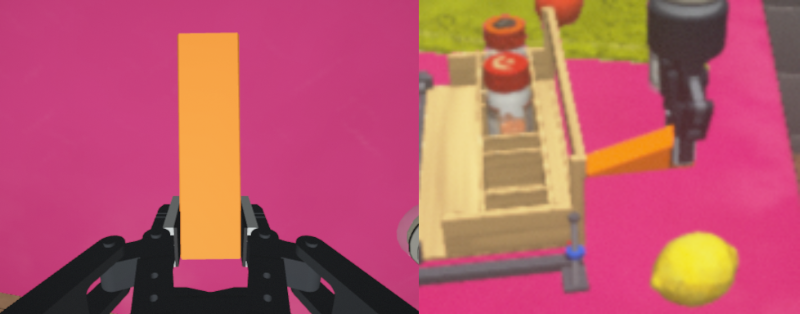

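The wedge is held straight, thin end towards the rack (tip at (208,33)), just short of the front edge. I'll lower it onto the worktop and slide it in part way.

Request:
inch_along:
  rows:
    - [0,0,0.003,0,0,0,0.2]
    - [0.01,0,0.003,0,0,0,0.2]
    - [0.02,0,0.003,0,0,0,0.2]
    - [0.03,0,0.003,0,0,0,0.2]
    - [0.04,0,0.003,0,0,0,0.2]
    - [0.048,0,0.003,0,0,0,0.2]
    - [0.056,0,0.003,0,0,0,0.2]
    - [0.063,0,0.003,0,0,0,0.2]
    - [0.063,0,0.003,0,0,0,0.2]

```text
time: 6.38
eef_pos: [0.5199, 0.1421, 0.0082]
tcp_rot: [0.993, 0.121, -0.007, 0.0]
contact_force: [-10.7, -2.2, 7.3]
opening: 0.366
finger_force: 40.3
```

Add to h.py:
```python
def ptr(show=True):
    """heights of red pointer and blue collar from side camera (assume rack xy)"""
    s=grab('side');p=s['pixels'];h=cv2.cvtColor(np.ascontiguousarray(p),cv2.COLOR_RGB2HSV)
    m=rk(.012,.177,.040);u,v=proj(s,m).round().astype(int)
    out={}
    for n,lo,hi in(('blue',(105,120,60),(130,255,255)),('red',(0,170,90),(7,255,255)),('red2',(174,190,90),(180,255,255))):
        w=cv2.inRange(h[v-22:v+22,u-16:u+16],lo,hi);ys,xs=np.nonzero(w)
        out[n]=(len(ys),xs.mean()+u-16,ys.mean()+v-22) if len(ys) else None
    return s,out,(u,v)
```

Run:
```python
from h import *
st=ctrl.get_state();print(R.from_euler('z',-RYAW,degrees=True).apply(st['eef_pos']-[RX,RY,0]))
s,o,uv=ptr();print(o,uv)
c=grab('scene')
u,v=proj(c,rk(.012,.177,.04)).round().astype(int)
a=s['pixels'][uv[1]-30:uv[1]+30,uv[0]-30:uv[0]+30,::-1];b=c['pixels'][v-30:v+30,u-30:u+30,::-1]
cv2.imwrite('pics/p1.png',cv2.resize(np.hstack([a,b]),(800,400),interpolation=cv2.INTER_CUBIC));print(u,v)
import pickle;pickle.dump((s,c),open('p1.pkl','wb'))
```

```text
[-0.05724858  0.01857171  0.00821337]
{'blue': (25, np.float64(249.72000000000003), np.float64(262.2)), 'red': (1, np.float64(246.0), np.float64(257.0)), 'red2': None} (np.int64(250), np.int64(263))
202 232
```

View pics/p1.png

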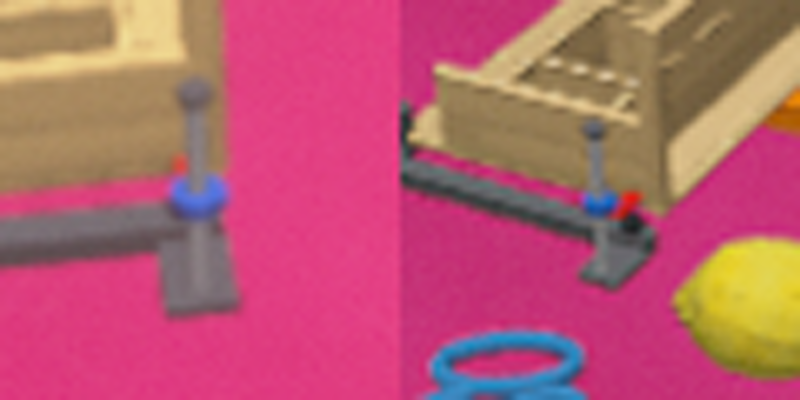

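The side crop shows the pointer tip (180,165) just behind and above the collar (200,195). The scene crop shows it at (628,207), to the right of the collar (599,202). I'll measure both heights in the plane x = 12 mm of the rack.

Add to h.py:
```python
def onplane(c,u,v,x=.012):
    Ri=R.from_euler('z',-RYAW,degrees=True);p,d=ray(c,u,v);p=Ri.apply(p-[RX,RY,0]);d=Ri.apply(d)
    return (p+d*(x-p[0])/d[0])*1000
def level(c,dv=None):
    u,v=proj(c,rk(.012,.17,.04)).round().astype(int)
    q=c['pixels'][v-14:v+14,u-14:u+18].astype(float);r,g,b=q[...,0],q[...,1],q[...,2]
    yy,xx=np.mgrid[v-14:v+14,u-14:u+18]
    wr=np.clip(r-np.maximum(g,b)-70,0,None)*(b<70); wb=np.clip(b-r-30,0,None)
    o=[]
    for w in(wr,wb):
        if w.sum()==0: o.append(None);continue
        e=((w*xx).sum()/w.sum(),(w*yy).sum()/w.sum());rows=np.nonzero(w.sum(1))[0];o.append((onplane(c,*e).round(1),np.round(e,2),int((w>0).sum())))
    return o
```

Run:
```python
from h import *
import pickle
s,c=pickle.load(open('p1.pkl','rb'));cs=pickle.load(open('c0.pkl','rb'))
for k in(cs['scene'],c,s): print(*level(k),sep='\n')
st=ctrl.get_state()
```

```text
(array([ 12. , 157.8,  26. ]), array([205.57, 232.85]), 10)
(array([ 12. , 178.4,  41. ]), array([201.49, 232.09]), 15)
(array([ 12. , 156.1,  27.9]), array([205.83, 232.02]), 10)
(array([ 12. , 178.4,  40.8]), array([201.49, 232.14]), 18)
(array([ 12. ,  97.9, -17.8]), array([246., 257.]), 1)
(array([ 12. , 167.4,  32.7]), array([249.42, 262.2 ]), 39)
```

Request:
inch_along:
  rows:
    - [0,0,0,0,0,0,1]
    - [0,0,0,0,0,0,1]
    - [0,0,0,0,0,0,1]
    - [0,0,0,0,0,0,1]

```text
time: 6.98
eef_pos: [0.5249, 0.1424, 0.0096]
tcp_rot: [0.993, 0.12, 0.0, 0.0]
contact_force: [0.1, -0.2, 0.3]
opening: 1.002
finger_force: 0.0
```

Run:
```python
from h import *
for g in(rk(-.09,.0186,.07),rk(-.05,.0186,.011)):
  for t in(40,-40): print(plan(g,RYAW,t))
c=grab('scene');print(*level(c))
```

```text
(array([-0.0376, -0.001 , -0.0605]), array([-0.001,  0.697,  0.004]), array([ 0.62,  0.15, -0.77]))
(array([-0.0376, -0.001 , -0.0605]), array([ 0.002, -0.699,  0.004]), array([-0.62, -0.15, -0.77]))
(array([ 0.0023, -0.0008, -0.0014]), array([-0.001,  0.697,  0.004]), array([ 0.62,  0.15, -0.77]))
(array([ 0.0023, -0.0008, -0.0014]), array([ 0.002, -0.699,  0.004]), array([-0.62, -0.15, -0.77]))
(array([ 12. , 156.1,  27.9]), array([205.83, 232.02]), 10) (array([ 12. , 178.4,  40.8]), array([201.5 , 232.14]), 17)
```

In the tool's units: 0.698 rad is 0.2222.

Request:
inch_along:
  rows:
    - [-0.03,0,-0.04,0,0.0318,0,1]
    - [-0.038,0,-0.06,0,0.0891,0,1]
    - [-0.038,0,-0.06,0,0.1464,0,1]
    - [-0.038,0,-0.06,0,0.2037,0,1]
    - [-0.038,0,-0.06,0,0.2222,0,1]
    - [-0.03,0,-0.04,0,0.2222,0,1]
    - [-0.01,0,-0.02,0,0.2222,0,1]
    - [0.002,0,-0.006,0,0.2222,0,1]
    - [0.002,0,-0.001,0,0.2222,0,1]
    - [0.002,0,-0.001,0,0.2222,0,1]

```text
time: 8.28
eef_pos: [0.525, 0.1319, -0.0009]
tcp_rot: [0.928, 0.116, 0.349, -0.053]
contact_force: [-0.7, -0.5, -0.4]
opening: 1.001
finger_force: 0.0
```

Request:
inch_along:
  rows:
    - [0,0,0,0,0,0,0.2]
    - [0,0,0,0,0,0,0.2]
    - [0,0,0,0,0,0,0.2]
    - [0,0,0,0,0,0,0.2]
    - [0,0,0,0,0,0,0.2]
    - [0,0,0,0,0,0,0.2]
  squeeze: 60

```text
time: 9.02
eef_pos: [0.5295, 0.1307, 0.0047]
tcp_rot: [0.927, 0.115, 0.353, -0.052]
contact_force: [-5.4, -9.4, 17.5]
opening: 0.386
finger_force: 62.8
```

Run:
```python
from h import *
st=ctrl.get_state();Ri=R.from_euler('z',-RYAW,degrees=True);print(Ri.apply(st['eef_pos']-[RX,RY,0]),Ri.apply(R.from_quat(st['tcp_rot']).as_matrix()[:,2]),st['qpos'].round(2))
r=R.from_quat(st['tcp_rot']);
for d in(.01,.03,.042): print(r.inv().apply(rk(d,0,0)-rk(0,0,0)).round(4))
print(r.inv().apply([0,0,-.002]))
print(*level(grab('scene')))
```

```text
[-0.05053991  0.00529635  0.00465849] [ 0.66674952  0.02256452 -0.74494021] [-0.04  0.15  2.41  2.09  0.24 -0.74]
[0.0075 0.0002 0.0067]
[0.0224 0.0005 0.02  ]
[0.0313 0.0007 0.028 ]
[-1.33392803e-03  2.98721377e-05  1.48988042e-03]
(array([ 12. , 156. ,  28.6]), array([205.85, 231.83]), 13) (array([ 12. , 178.4,  40.7]), array([201.48, 232.18]), 16)
```

The wrist hit its limit at that lean (q4 = 0.24) and came out skewed. I'll let go, back off, and use a smaller lean, pushing on the thick end with shut fingers.

In the tool's units: -0.698 rad is -0.2222.

Request:
inch_along:
  rows:
    - [0,0,0,0,0,0,1]
    - [0,0,0,0,0,0,1]
    - [0,0,0,0,0,0,1]
    - [0,0,0,0,0,0,1]
    - [0,0,-0.03,0,0,0,1]
    - [0,0,-0.06,0,-0.0477,0,1]
    - [0,0,-0.08,0,-0.105,0,1]
    - [0,0,-0.1,0,-0.1623,0,1]
    - [0,0,-0.1,0,-0.2222,0,1]
    - [0,0,-0.1,0,-0.2222,0,1]

```text
time: 10.32
eef_pos: [0.4638, 0.123, 0.0706]
tcp_rot: [0.966, 0.144, 0.198, -0.078]
contact_force: [0.4, 0.2, -0.2]
opening: 0.998
finger_force: 0.0
```

Run:
```python
from h import *
st=ctrl.get_state();Ri=R.from_euler('z',-RYAW,degrees=True);print(Ri.apply(st['eef_pos']-[RX,RY,0]),st['qpos'].round(2))
c=grab('wrist','w3.png');a=np.ascontiguousarray(c['pixels'][:,:,::-1])
h=cv2.cvtColor(a,cv2.COLOR_BGR2HSV);m=cv2.inRange(h,(8,180,120),(22,255,255))
cn=max(cv2.findContours(m,0,1)[0],key=cv2.contourArea);bx=cv2.boxPoints(cv2.minAreaRect(cn))
print(cv2.approxPolyDP(cn,4,True).reshape(-1,2).tolist())
print(plan(rk(-.11,.02,.09),RYAW))
```

```text
[-0.11622369  0.01322253  0.07061591] [-0.08 -0.14  2.4   0.46  0.56  0.84]
[[255, 82], [264, 184], [303, 181], [309, 168], [298, 84]]
(array([ 0.0101, -0.0099, -0.0124]), array([-0.105, -0.417,  0.059]), array([ 0., -0., -1.]))
```

In the tool's units: 0.02 rad is 0.0064.

Request:
inch_along:
  rows:
    - [0.005,-0.005,-0.01,-0.0127,-0.0477,0.0064,1]
    - [0.01,-0.01,-0.0124,-0.0255,-0.0955,0.0127,1]
    - [0.01,-0.01,-0.0124,-0.0334,-0.1327,0.0188,1]
    - [0.01,-0.01,-0.0124,-0.0334,-0.1327,0.0188,1]
    - [0.01,-0.01,-0.0124,-0.0334,-0.1327,0.0188,1]

```text
time: 11.0
eef_pos: [0.4654, 0.1333, 0.0862]
tcp_rot: [0.993, 0.119, 0.001, -0.004]
contact_force: [-0.6, -0.3, 0.6]
opening: 0.999
finger_force: 0.0
```

Run:
```python
from h import *
st=ctrl.get_state();Ri=R.from_euler('z',-RYAW,degrees=True);print(Ri.apply(st['eef_pos']-[RX,RY,0]),st['tcp_rot'],st['qpos'].round(2))
c=grab('wrist','w3.png');a=np.ascontiguousarray(c['pixels'][:,:,::-1])
h=cv2.cvtColor(a,cv2.COLOR_BGR2HSV);m=cv2.inRange(h,(8,180,120),(22,255,255))
cn=max(cv2.findContours(m,0,1)[0],key=cv2.contourArea)
for p in cv2.approxPolyDP(cn,4,True).reshape(-1,2): print(p,*[(Ri.apply(atz(c,*p,z)-[RX,RY,0])*1000).round(1) for z in(.0386,.0)])
print(plan(rk(-.11,.02,.09),RYAW))
print(*level(grab('scene')))
```

```text
[-0.1122417   0.02279803  0.08624023] [ 0.99288484  0.11899752  0.00111852 -0.00424553] [0.06 0.04 2.15 0.01 0.95 1.39]
[247  34] [-2.6 29.3 38.6] [ 3.8 30.7  0. ]
[255  89] [-31.   24.9  38.6] [-30.5  25.4   0. ]
[256  70] [-20.9  24.3  38.6] [-18.3  24.7   0. ]
[265  70] [-20.9  19.3  38.6] [-18.2  18.7   0. ]
[265  79] [-25.6  19.2  38.6] [-24.   18.6   0. ]
[273  69] [-20.3  14.8  38.6] [-17.6  13.3   0. ]
[271  75] [-23.5  15.9  38.6] [-21.4  14.5   0. ]
[282  77] [-24.6   9.6  38.6] [-22.7   7.    0. ]
[273  66] [-18.8  14.8  38.6] [-15.7  13.3   0. ]
[287  72] [-21.9   6.9  38.6] [-19.5   3.7   0. ]
[284  79] [-25.6   8.4  38.6] [-23.9   5.6   0. ]
[277  79] [-25.6  12.4  38.6] [-24.   10.4   0. ]
[283  83] [-27.8   9.   38.6] [-26.5   6.2   0. ]
[285  76] [-24.    7.9  38.6] [-22.   5.   0.]
[294  74] [-23.    2.9  38.6] [-20.7  -1.1   0. ]
[300  85] [-28.8  -0.8  38.6] [-27.8  -5.4   0. ]
[296  83] [-27.7   1.6  38.6] [-26.5  -2.6   0. ]
[290  93] [-33.2   4.8  38.6] [-33.    1.2   0. ]
[305  84] [-28.3  -3.6  38.6] [-27.1  -8.8   0. ]
[302  99] [-36.5  -2.2  38.6] [-37.   -7.2   0. ]
[306  96] [-34.8  -4.5  38.6] [-35.   -9.9   0. ]
[308 103] [-38.7  -5.8  38.6] [-39.6 -11.5   0. ]
[298  34] [-2.6  1.5 38.6] [ 3.8 -2.7  0. ]
(array([ 0.0024,  0.0026, -0.0036]), array([-0.008, -0.003,  0.002]), array([ 0., -0., -1.]))
(array([ 12. , 156. ,  28.5]), array([205.84, 231.85]), 12) (array([ 12. , 178.4,  40.7]), array([201.48, 232.17]), 16)
```

View pics/w3.png

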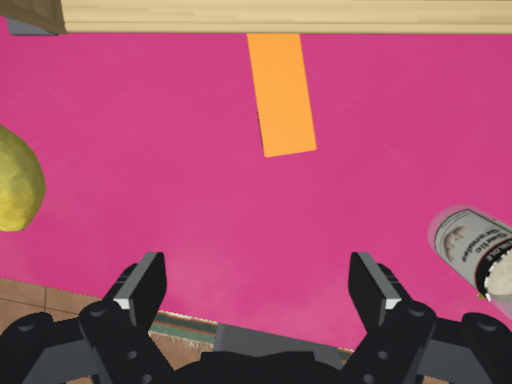

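The wrist view shows the wedge yawed slightly. Its thick-end corners are at (265,157) and (316,150), and it passes under the rail at (247..298,34). The lemon is at far left and the jar at lower right, both undisturbed. I'll regrip upright, straighten it and push further.

Run:
```python
from h import *
import cv2
Ri=R.from_euler('z',-RYAW,degrees=True)
c=grab('wrist')
P=lambda u,v,z:(Ri.apply(atz(c,u,v,z)-[RX,RY,0]))
L,Rr=P(265,157,.0386),P(316,150,.0386);F,G=P(247,34,.02),P(298,34,.02)
print(L,Rr,F,G)
e=Rr-L;yaw=np.degrees(np.arctan2(-e[0]*-1,-e[1]))
d=(F+G)/2-(L+Rr)/2;y2=np.degrees(np.arctan2(d[1],d[0]));print(yaw,y2)
y=np.radians(y2);t=(L+Rr)/2;g=t+.010*np.array([np.cos(y),np.sin(y),0]);print(t,g)
print(plan(rk(g[0],g[1],.03),RYAW+y2),plan(rk(g[0],g[1],.009),RYAW+y2))
```

```text
[-0.07061134  0.01833709  0.0386    ] [-0.06622512 -0.01256098  0.0386    ] [0.00041342 0.02947422 0.02      ] [ 0.00042862 -0.00109976  0.02      ]
8.079597070316446 9.321328716316584
[-0.06841823  0.00288806  0.0386    ] [-0.05855027  0.00450777  0.0386    ]
(array([0.0534, 0.0183, 0.057 ]), array([-0.007, -0.004, -0.162]), array([ 0., -0., -1.])) (array([0.0533, 0.0184, 0.078 ]), array([-0.007, -0.004, -0.162]), array([ 0., -0., -1.]))
```

Units first: turns go in shares of pi rad. So -0.16 rad is -0.0509.

Request:
inch_along:
  rows:
    - [0.03,0.018,0.02,0,0,-0.0509,1]
    - [0.0533,0.0184,0.04,0,0,-0.0509,1]
    - [0.0533,0.0184,0.065,0,0,-0.0509,1]
    - [0.0533,0.0184,0.076,0,0,-0.0509,1]
    - [0.0533,0.0184,0.076,0,0,-0.0509,0.2]
    - [0.0533,0.0184,0.076,0,0,-0.0509,0.2]
    - [0.0533,0.0184,0.076,0,0,-0.0509,0.2]
    - [0.0533,0.0184,0.076,0,0,-0.0509,0.2]
    - [0.0533,0.0184,0.076,0,0,-0.0509,0.2]
    - [0.0533,0.0184,0.076,0,0,-0.0509,0.2]
  squeeze: 50

```text
time: 12.4
eef_pos: [0.5237, 0.1284, 0.013]
tcp_rot: [0.98, 0.198, 0.002, -0.003]
contact_force: [-2.3, 0.1, 6.0]
opening: 0.366
finger_force: 50.3
```

Run:
```python
from h import *
g=rk(-.047,.0065,.0095);print(plan(g,RYAW))
Ri=R.from_euler('z',-RYAW,degrees=True);st=ctrl.get_state();print(Ri.apply(st['eef_pos']-[RX,RY,0]))
```

```text
(array([ 0.01  , -0.0005,  0.0035]), array([-0.005, -0.006,  0.162]), array([ 0., -0., -1.]))
[-0.05677898  0.0043915   0.01298604]
```

In the tool's units: 0.162 rad is 0.0516.

Request:
inch_along:
  rows:
    - [0,0,0.001,0,0,0.0191,0.2]
    - [0,0,0.002,0,0,0.0382,0.2]
    - [0.003,0,0.002,0,0,0.0516,0.2]
    - [0.007,0,0.002,0,0,0.0541,0.2]
    - [0.011,0,0.002,0,0,0.0541,0.2]
    - [0.014,0,0.002,0,0,0.0541,0.2]
    - [0.014,0,0.002,0,0,0.0541,0.2]

```text
time: 13.28
eef_pos: [0.53, 0.1326, 0.0121]
tcp_rot: [0.993, 0.115, -0.008, -0.002]
contact_force: [-23.6, -6.8, 32.6]
opening: 0.365
finger_force: 54.2
```

Run:
```python
from h import *
Ri=R.from_euler('z',-RYAW,degrees=True);st=ctrl.get_state();print(Ri.apply(st['eef_pos']-[RX,RY,0]),(Ri*R.from_quat(st['tcp_rot'])).as_matrix().round(3)[:,0],st['qpos'].round(2))
print(*level(grab('scene')))
```

```text
[-0.04963087  0.00700482  0.01213089] [ 1.    -0.006 -0.016] [0.06 0.3  2.01 0.   0.85 1.39]
(array([ 12. , 155.2,  31. ]), array([205.94, 231.02]), 8) (array([ 12. , 178.2,  40.6]), array([201.53, 232.16]), 16)
```

In the tool's units: 0.35 rad is 0.1114.

Request:
inch_along:
  rows:
    - [0,0,0,0,0,0,1]
    - [0,0,0,0,0,0,1]
    - [0,0,0,0,0,0,1]
    - [-0.01,0,-0.04,0,0,0,1]
    - [-0.04,0,-0.07,0,0.0382,0,0]
    - [-0.042,0,-0.07,0,0.0796,0,0]
    - [-0.042,0,-0.07,0,0.1114,0,0]
    - [-0.042,0,-0.06,0,0.1114,0,0]
    - [-0.042,0,-0.06,0,0.1114,0,0]
    - [-0.042,0,-0.06,0,0.1114,0,0]

```text
time: 14.58
eef_pos: [0.4958, 0.1238, 0.0697]
tcp_rot: [0.978, 0.111, 0.174, -0.023]
contact_force: [-0.2, -0.3, 0.5]
opening: -0.005
finger_force: 0.0
```

Run:
```python
from h import *
Ri=R.from_euler('z',-RYAW,degrees=True);st=ctrl.get_state();print(Ri.apply(st['eef_pos']-[RX,RY,0]),(Ri*R.from_quat(st['tcp_rot'])).as_matrix().round(3)[:,[0,2]].T,st['qpos'].round(2))
c=grab('wrist');a=np.ascontiguousarray(c['pixels'][:,:,::-1])
h=cv2.cvtColor(a,cv2.COLOR_BGR2HSV);m=cv2.inRange(h,(8,150,120),(22,255,255));m[:45]=0
m=cv2.morphologyEx(m,cv2.MORPH_OPEN,np.ones((5,5)))
P=lambda u,v,z:(Ri.apply(atz(c,u,v,z)-[RX,RY,0]))*1000
ys,xs=np.nonzero(m)
L=max(zip(xs,ys),key=lambda p:p[1]-p[0]*.7);G=max(zip(xs,ys),key=lambda p:p[1]+p[0]*.7)
print(L,G,P(*L,.0386).round(1),P(*G,.0386).round(1),len(xs))
for z in(.012,): print(plan(rk(-.085,.0,z),RYAW,20))
print(*level(grab('scene')))
```

```text
[-0.08490237  0.00647559  0.06968226] [[ 0.938 -0.01   0.346]
 [ 0.346  0.003 -0.938]] [ 0.01 -0.04  2.3   0.16  0.54  1.23]
(np.int64(232), np.int64(209)) (np.int64(280), np.int64(209)) [-60.8  22.   38.6] [-61.1  -7.1  38.6] 4581
(array([-0.0201,  0.0068,  0.0542]), array([-0.003, -0.005, -0.01 ]), array([ 0.33,  0.08, -0.94]))
(array([ 12. , 155.9,  31.1]), array([205.81, 231.1 ]), 9) (array([ 12. , 178.1,  40.6]), array([201.54, 232.15]), 16)
```

The wedge is straight, its thick end at x = -61 mm and centred on y = 7.5 mm. I'll go down behind it and push.

Request:
inch_along:
  rows:
    - [-0.02,0,0.02,0,0,0,0]
    - [-0.02,0,0.045,0,0,0,0]
    - [-0.02,0,0.054,0,0,0,0]
    - [-0.011,0,0.0575,0,0,0,0]
    - [-0.006,0,0.059,0,0,0,0]
    - [-0.001,0,0.061,0,0,0,0]
    - [0.003,0,0.063,0,0,0,0]
    - [0.008,0,0.0645,0,0,0,0]
    - [0.013,0,0.066,0,0,0,0]
    - [0.013,0,0.066,0,0,0,0]

```text
time: 15.92
eef_pos: [0.5251, 0.1323, 0.0102]
tcp_rot: [0.979, 0.112, 0.17, -0.024]
contact_force: [-7.3, -0.7, -0.0]
opening: -0.001
finger_force: 3.6
```

Add to h.py:
```python
def rep():
    Ri=R.from_euler('z',-RYAW,degrees=True);st=ctrl.get_state();print(st['time'],Ri.apply(st['eef_pos']-[RX,RY,0]).round(4),(Ri*R.from_quat(st['tcp_rot'])).as_matrix().round(3)[:,[0,2]].T.tolist(),st['qpos'].round(2),st['contact_force'].round(1))
    print(*level(grab('scene')))
```

```bash
python3 -c 'from h import *;rep()'
```

```text
15.925 [-0.0544  0.0079  0.0102] [[0.941, -0.009, 0.337], [0.337, 0.006, -0.941]] [0.02 0.16 2.23 0.19 0.42 1.21] [-7.3 -0.7 -0. ]
(array([ 12. , 157.1,  36.7]), array([205.5, 229.7]), 8) (array([ 12. , 178.3,  40.5]), array([201.51, 232.21]), 17)
```

Request:
inch_along:
  rows:
    - [0.004,0,0.0015,0,0,0,0]
    - [0.008,0,0.003,0,0,0,0]
    - [0.0113,0,0.004,0,0,0,0]
    - [0.0113,0,0.004,0,0,0,0]
    - [0.0113,0,0.004,0,0,0,0]

```text
time: 16.6
eef_pos: [0.5366, 0.135, 0.0102]
tcp_rot: [0.979, 0.112, 0.169, -0.024]
contact_force: [-8.1, -0.9, -0.8]
opening: 0.002
finger_force: 3.8
```

```bash
python3 -c 'from h import *;rep()'
```

```text
16.6 [-0.0427  0.0078  0.0102] [[0.942, -0.009, 0.337], [0.337, 0.006, -0.942]] [0.03 0.18 2.2  0.18 0.43 1.22] [-8.1 -0.9 -0.8]
(array([ 12. , 158.7,  40.6]), array([205.14, 228.87]), 10) (array([ 12. , 178.4,  40.6]), array([201.5, 232.2]), 17)
```

Run:
```python
from h import *
c=grab('scene');s=grab('side')
for z in(.026,.036,.039,.041,.043): print(z,proj(c,rk(.012,.1575,z)).round(2),proj(s,rk(.012,.166,z)).round(1))
print(proj(c,rk(.012,.177,.0406)),proj(s,rk(.012,.177,.0406)))
u,v=proj(s,rk(.012,.177,.04)).round().astype(int)
a=s['pixels'][v-20:v+20,u-20:u+20,::-1]
u,v=proj(c,rk(.012,.177,.04)).round().astype(int);b=c['pixels'][v-20:v+20,u-20:u+20,::-1]
cv2.imwrite('pics/p2.png',cv2.resize(np.hstack([a,b]),(800,400),interpolation=cv2.INTER_CUBIC))
```

```text
0.026 [205.63 232.79] [249.4 264.3]
0.036 [205.44 229.97] [249.3 260.4]
0.039 [205.38 229.12] [249.3 259.2]
0.041 [205.34 228.56] [249.2 258.4]
0.043 [205.31 227.99] [249.2 257.7]
[201.75230764 231.96149055] [249.95268391 262.64811945]
```

View pics/p2.png

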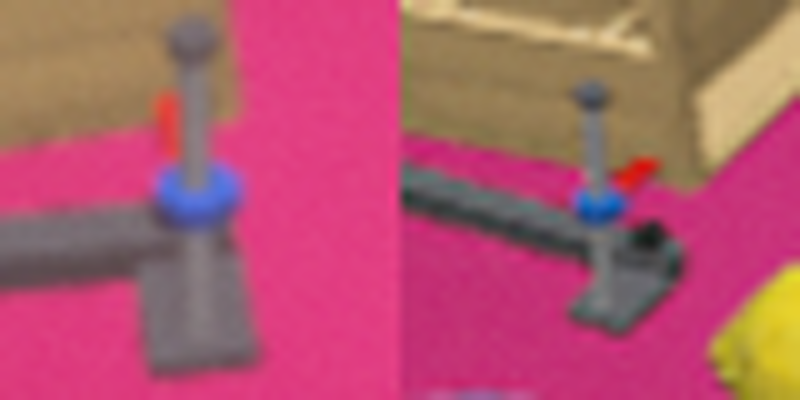

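The side crop shows the red pointer (168,95–150) running behind the collar (200,190). In the scene crop it points at the collar (600,203), in line with the measured 40.6 against 40.6 mm. I'll back off, stand the tool upright and find the jar.

In the tool's units: -0.35 rad is -0.1114.

Request:
inch_along:
  rows:
    - [-0.02,0,-0.007,0,0,0,0]
    - [-0.045,0,-0.016,0,0,0,0]
    - [-0.05,0,-0.07,0,-0.0318,0,0.5]
    - [-0.07,0,-0.13,0,-0.0796,0,1]
    - [-0.09,0.02,-0.19,0,-0.1114,0,1]
    - [-0.09,0.02,-0.21,0,-0.1114,0,1]
    - [-0.09,0.02,-0.21,0,-0.1114,0,1]

```text
time: 17.62
eef_pos: [0.3942, 0.0786, 0.1813]
tcp_rot: [0.994, 0.113, 0.006, -0.003]
contact_force: [0.4, 0.4, 0.3]
opening: 1.0
finger_force: 0.0
```

Run:
```python
from h import *
import pickle
rep()
st=ctrl.get_state();print(plan([.44,-.022,.26],0))
s=grab('side');c=grab('scene');pickle.dump((s,c),open('p2.pkl','wb'))
for y in(.147,.157,.167): print(proj(s,rk(.012,y,.0406)).round(1))
u,v=250,258
q=s['pixels'][v-14:v+8,u-8:u+4].astype(int);print((q[...,0]-np.maximum(q[...,1],q[...,2]))[:, 1:9]*(q[...,2]<75)[:,1:9])
w=np.clip(q[...,0]-np.maximum(q[...,1],q[...,2])-70,0,None)*(q[...,2]<75)
yy,xx=np.mgrid[v-14:v+8,u-8:u+4];print((w*xx).sum()/w.sum(),(w*yy).sum()/w.sum())
```

```text
17.625 [-0.1944 -0.0137  0.1813] [[1.0, -0.009, 0.012], [0.012, 0.004, -1.0]] [-0.06 -0.32  2.27  0.01  1.18  1.28] [0.4 0.4 0.3]
(array([ 12. , 158.5,  40.5]), array([205.17, 228.86]), 10) (array([ 12. , 178.4,  40.6]), array([201.49, 232.2 ]), 17)
(array([ 0.0235,  0.1083, -0.0811]), array([-0.006, -0.007,  0.227]), array([ 0., -0., -1.]))
[248.1 251.9]
[248.7 255.4]
[249.3 259. ]
[[  0   0   0   0   0   0   0   0]
 [  0   0   0   0   0   0   0   0]
 [  0   0   0   0   0   0   0   0]
 [  0   0   0   0   0   0   0   0]
 [  0   0   0   0   0   0   0   0]
 [  0   0   0   0   0   0   0   0]
 [  0   0   0   0   0   0   0   0]
 [  0   0   0   0   0   0   0   0]
 [  0   0   0   0   0   0   0   0]
 [  0   0   0 151   0   0   0   0]
 [  0   0  90 157   0   0   0   0]
 [  0   0   0 147   0   0   0   0]
 [  0   0   0   0   0   0   0   0]
 [  0   0   0   0   0   0   0   0]
 [  0   0   0   0   0   0   0   0]
 [  0   0   0   0   0   0   0   0]
 [  0   0   0   0   0   0   0   0]
 [  0   0   0   0   0   0   0   0]
 [  0   0   0   0   0   0   0   0]
 [  0   0   0   0   0   0   0   0]
 [  0   0   0   0   0   0   0   0]
 [  0   0   0   0   0   0   0   0]]
245.9245283018868 253.98490566037736
```

Run:
```python
from h import *
import pickle
print(plan(rk(.035,.085,.25),RYAW))
cs=pickle.load(open('c0.pkl','rb'))
print(tri([(cs['side'],165+507/4,145+32/4),(cs['scene'],160+517/4,160+80/4)]),atz(cs['side'],165+507/4,145+32/4,.109),atz(cs['scene'],160+517/4,160+80/4,.109))
```

```text
(array([ 0.2308, -0.1002, -0.0717]), array([-0.006, -0.003, -0.009]), array([ 0., -0., -1.]))
[ 0.47949678 -0.02738584  0.10476439] [ 0.47958976 -0.019504    0.109     ] [ 0.474245   -0.01944669  0.109     ]
```

Request:
inch_along:
  rows:
    - [0.03,-0.01,-0.05,0,0,0,1]
    - [0.08,-0.03,-0.072,0,0,0,1]
    - [0.135,-0.05,-0.072,0,0,0,1]
    - [0.19,-0.08,-0.072,0,0,0,1]
    - [0.231,-0.1,-0.072,0,0,0,1]
    - [0.231,-0.1,-0.072,0,0,0,1]
    - [0.231,-0.1,-0.072,0,0,0,1]

```text
time: 18.65
eef_pos: [0.5937, 0.2278, 0.2491]
tcp_rot: [0.993, 0.114, -0.0, -0.003]
contact_force: [-0.8, 0.1, 0.2]
opening: 1.004
finger_force: 0.0
```

Run:
```python
from h import *
import pickle
rep();c=grab('wrist','w4.png');pickle.dump(c,open('cw4.pkl','wb'))
a=.102
def tp(x,y,z):
    X,Z=x-.155,z-.026;return rk(X*np.cos(a)+Z*np.sin(a)+.155,y,Z*np.cos(a)-X*np.sin(a)+.026)
for sx in(-1,1):
  for sy in(-1,1): print(sx,sy,proj(c,tp(.057+sx*.0275,.085+sy*.0275,.062)).round(1),proj(c,tp(.057+sx*.0275,.085+sy*.0275,.02)).round(1))
```

```text
18.65 [0.0346 0.0847 0.2491] [[1.0, -0.008, -0.0], [-0.0, 0.006, -1.0]] [0.2  0.19 1.66 0.01 1.29 1.55] [-0.8  0.1  0.2]
(array([ 12. , 158.7,  40.6]), array([205.14, 228.87]), 9) (array([ 12. , 178.4,  40.6]), array([201.49, 232.2 ]), 17)
-1 -1 [284.2 173.6] [281.4 168.5]
-1 1 [231.2 174. ] [234.3 168.8]
1 -1 [284.8 119.1] [281.8 120.1]
1 1 [229.8 119.5] [233.2 120.5]
```

View pics/w4.png

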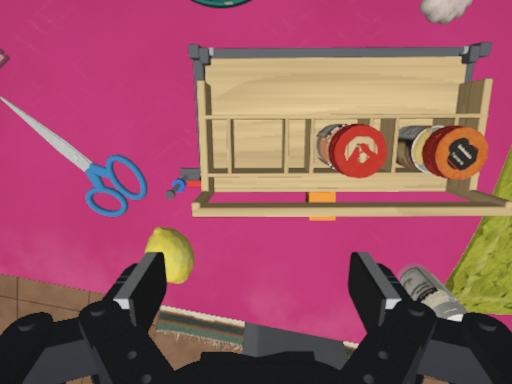

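The wrist view shows the empty left bay with its walls at u = 231–286 and v = 117–173, against predicted 230–285 and 119–174, so the rack model holds. The wedge sits under the front at (322,205) and the lemon hasn't moved. Now for the jar.

```bash
python3 -c '
from h import *
print(plan([.45,-.021,.25],RYAW))'
```

```text
(array([-0.196 ,  0.2095, -0.001 ]), array([-0.006, -0.002, -0.009]), array([ 0., -0., -1.]))
```

Request:
inch_along:
  rows:
    - [-0.04,0.042,0,0,0,0,1]
    - [-0.08,0.085,0,0,0,0,1]
    - [-0.12,0.128,0,0,0,0,1]
    - [-0.16,0.17,0,0,0,0,1]
    - [-0.196,0.2095,0,0,0,0,1]
    - [-0.196,0.2095,0,0,0,0,1]
    - [-0.196,0.2095,0,0,0,0,1]

```text
time: 19.62
eef_pos: [0.4506, -0.0206, 0.25]
tcp_rot: [0.994, 0.113, 0.002, -0.003]
contact_force: [0.1, 0.2, -0.2]
opening: 1.004
finger_force: 0.0
```

Run:
```python
from h import *
c=grab('wrist','w5.png');a=np.ascontiguousarray(c['pixels'][:,:,::-1])
print(proj(c,[.477,-.021,.109]).round(1),ctrl.get_state()['eef_pos'])
h=cv2.cvtColor(a,cv2.COLOR_BGR2HSV);m=cv2.inRange(h,(0,0,150),(180,60,255))
u,v=proj(c,[.477,-.021,.109]).astype(int);k=np.zeros_like(m);cv2.circle(k,(int(u),int(v)),45,255,-1);m&=k
n,l,s,ce=cv2.connectedComponentsWithStats(m)
for i in range(1,n):
    if s[i,4]>60: print(s[i],ce[i].round(1))
g=cv2.cvtColor(a,cv2.COLOR_BGR2GRAY)
x0,y0=u-60,v-60
cr=cv2.HoughCircles(cv2.medianBlur(np.ascontiguousarray(g[y0:y0+120,x0:x0+120]),3),cv2.HOUGH_GRADIENT,1,10,param1=120,param2=15,minRadius=20,maxRadius=45)
if cr is not None:
  for p in cr[0][:5]: print(p+[x0,y0,0],atz(c,p[0]+x0,p[1]+y0,.109))
K=c['camera_matrix'];print('exp r',K[0][0]*.023/(c['xyz'][2]-.109))
```

```text
[265.2 155.4] [ 0.45088576 -0.0201407   0.24988101]
[ 243  123   49   54 1666] [266.8 150.5]
[267.5        153.5         24.10000038] [ 0.47918073 -0.02264036  0.109     ]
exp r 25.557354875364716
```

```bash
python3 -c '
from h import *
print(plan([.479,-.0225,.07],RYAW))'
```

```text
(array([0.0259, 0.0097, 0.18  ]), array([-0.006, -0.005, -0.009]), array([ 0., -0., -1.]))
```

Request:
inch_along:
  rows:
    - [0.026,0.0095,0.04,0,0,0,1]
    - [0.026,0.0095,0.08,0,0,0,1]
    - [0.026,0.0095,0.12,0,0,0,1]
    - [0.026,0.0095,0.16,0,0,0,1]
    - [0.026,0.0095,0.179,0,0,0,1]
    - [0.026,0.0095,0.179,0,0,0,0.3]
    - [0.026,0.0095,0.179,0,0,0,0.3]
    - [0.026,0.0095,0.179,0,0,0,0.3]
    - [0.026,0.0095,0.179,0,0,0,0.3]
    - [0.026,0.0095,0.179,0,0,0,0.3]
  squeeze: 30

```text
time: 20.92
eef_pos: [0.4801, -0.0227, 0.0721]
tcp_rot: [0.994, 0.113, 0.003, -0.003]
contact_force: [0.8, 1.4, 5.8]
opening: 0.508
finger_force: 31.1
```

Request:
inch_along:
  rows:
    - [0,0,0,0,0,0,0.3]
    - [0,0,-0.05,0,0,0,0.3]
    - [0,0,-0.1,0,0,0,0.3]
    - [0,0,-0.15,0,0,0,0.3]
    - [0,0,-0.19,0,0,0,0.3]
    - [0,0,-0.19,0,0,0,0.3]

```text
time: 21.68
eef_pos: [0.48, -0.0246, 0.2643]
tcp_rot: [0.994, 0.114, 0.005, -0.002]
contact_force: [-0.3, 0.3, -1.0]
opening: 0.51
finger_force: 31.1
```

Run:
```python
from h import *
rep();grab('wrist','w6.png')
a=.102
def tp(x,y,z):
    X,Z=x-.155,z-.026;return rk(X*np.cos(a)+Z*np.sin(a)+.155,y,Z*np.cos(a)-X*np.sin(a)+.026)
for h in(.16,.071+.003): print(tp(.057,.085,.02+h),plan(tp(.057,.085,.02+h),RYAW,-np.degrees(a)))
```

```text
21.675 [-0.1351 -0.1341  0.2643] [[1.0, -0.009, 0.011], [0.011, 0.002, -1.0]] [-0.27 -0.19  2.01  0.01  1.31  1.08] [-0.3  0.3 -1. ]
(array([ 12. , 158.7,  40.6]), array([205.13, 228.88]), 9) (array([ 12. , 178.4,  40.6]), array([201.49, 232.22]), 17)
[0.63115538 0.23717315 0.18917826] (array([ 0.2082, -0.2193,  0.0722]), array([-0.007, -0.105, -0.008]), array([-0.1 , -0.02, -0.99]))
[0.62264197 0.23512297 0.10362525] (array([ 0.1992, -0.2187,  0.1578]), array([-0.007, -0.105, -0.008]), array([-0.1 , -0.02, -0.99]))
```

In the tool's units: -0.105 rad is -0.0334.

Request:
inch_along:
  rows:
    - [0.04,-0.042,0,0,0,0,0.3]
    - [0.08,-0.084,0,0,0,0,0.3]
    - [0.12,-0.126,0,0,0,0,0.3]
    - [0.16,-0.168,0,0,0,0,0.3]
    - [0.195,-0.205,0,0,-0.0159,0,0.3]
    - [0.208,-0.219,0.02,0,-0.0334,0,0.3]
    - [0.208,-0.219,0.072,0,-0.0334,0,0.3]
    - [0.206,-0.219,0.095,0,-0.0334,0,0.3]
    - [0.206,-0.219,0.095,0,-0.0334,0,0.3]

```text
time: 22.9
eef_pos: [0.6264, 0.2358, 0.1611]
tcp_rot: [0.992, 0.114, -0.056, 0.003]
contact_force: [0.6, -0.6, -1.2]
opening: 0.515
finger_force: 31.2
```

Create chk.py:
```python
from h import *
a=.102
def tp(x,y,z):
    X,Z=x-.155,z-.026;return rk(X*np.cos(a)+Z*np.sin(a)+.155,y,Z*np.cos(a)-X*np.sin(a)+.026)
rep()
for h in(.1,.074): print(plan(tp(.057,.085,.02+h),RYAW,-np.degrees(a)))
```

```bash
python3 chk.py
```

```text
22.9 [0.0683 0.0848 0.1611] [[0.994, -0.008, -0.112], [-0.112, 0.007, -0.994]] [0.21 0.39 1.58 0.   1.29 1.55] [ 0.6 -0.6 -1.2]
(array([ 12. , 158.7,  40.6]), array([205.14, 228.87]), 10) (array([ 12. , 178.4,  40.6]), array([201.49, 232.21]), 17)
(array([ 0.0008, -0.0001,  0.0349]), array([-0.007,  0.005, -0.008]), array([-0.1 , -0.02, -0.99]))
(array([0.0009, 0.0001, 0.0609]), array([-0.007,  0.005, -0.008]), array([-0.1 , -0.02, -0.99]))
```

Request:
inch_along:
  rows:
    - [0.001,0,0.015,0,0,0,0.3]
    - [0.0015,0,0.03,0,0,0,0.3]
    - [0.0015,0,0.035,0,0,0,0.3]
    - [0.0015,0,0.035,0,0,0,0.3]

```text
time: 23.45
eef_pos: [0.6275, 0.2362, 0.1321]
tcp_rot: [0.992, 0.114, -0.051, 0.003]
contact_force: [-0.5, 0.2, -0.6]
opening: 0.515
finger_force: 31.2
```

```bash
python3 chk.py
```

```text
23.45 [0.0694 0.0849 0.1321] [[0.995, -0.008, -0.102], [-0.102, 0.007, -0.995]] [0.21 0.42 1.6  0.   1.23 1.55] [-0.5  0.2 -0.6]
(array([ 12. , 158.6,  40.5]), array([205.16, 228.86]), 10) (array([ 12. , 178.4,  40.6]), array([201.49, 232.21]), 17)
(array([-0.0024, -0.0001,  0.0036]), array([-0.007, -0.001, -0.008]), array([-0.1 , -0.02, -0.99]))
(array([-0.0024,  0.0001,  0.0296]), array([-0.007, -0.001, -0.008]), array([-0.1 , -0.02, -0.99]))
```

Request:
inch_along:
  rows:
    - [-0.0015,0,0.008,0,0,0,0.3]
    - [-0.0015,0,0.016,0,0,0,0.3]
    - [-0.0015,0,0.023,0,0,0,0.3]
    - [-0.0015,0,0.027,0,0,0,0.3]
    - [-0.0015,0,0.028,0,0,0,0.3]
    - [-0.0015,0,0.028,0,0,0,0.3]

```text
time: 24.25
eef_pos: [0.6237, 0.2355, 0.1051]
tcp_rot: [0.992, 0.114, -0.05, 0.003]
contact_force: [1.2, 0.1, -1.6]
opening: 0.513
finger_force: 31.2
```

```bash
python3 chk.py
```

```text
24.25 [0.0655 0.0851 0.1051] [[0.995, -0.008, -0.101], [-0.101, 0.007, -0.995]] [0.21 0.44 1.62 0.   1.18 1.55] [ 1.2  0.1 -1.6]
(array([ 12. , 158.8,  40.6]), array([205.12, 228.88]), 10) (array([ 12. , 178.4,  40.5]), array([201.5 , 232.22]), 17)
(array([-0.001 , -0.    , -0.0242]), array([-0.007, -0.001, -0.008]), array([-0.1 , -0.02, -0.99]))
(array([-0.001 ,  0.0002,  0.0018]), array([-0.007, -0.001, -0.008]), array([-0.1 , -0.02, -0.99]))
```

Request:
inch_along:
  rows:
    - [0,0,0.002,0,0,0,0.3]
    - [0,0,0.002,0,0,0,0.78]
    - [0,0,0.002,0,0,0,0.78]
    - [0,0,0.002,0,0,0,0.78]
    - [0,0,-0.02,0,0,0,0.78]
    - [0,0,-0.06,0,0,0,0.78]
    - [0,0,-0.11,0,0,0,0.78]
    - [-0.05,0,-0.15,0,0,0,0.78]
    - [-0.1,0,-0.15,0,0,0,0.78]
    - [-0.1,0,-0.15,0,0,0,0.78]

```text
time: 25.55
eef_pos: [0.5394, 0.2154, 0.2668]
tcp_rot: [0.992, 0.114, -0.049, 0.003]
contact_force: [0.2, 0.3, 0.2]
opening: 0.783
finger_force: 0.0
```

Run:
```python
from h import *
rep()
a=.102
def tp(x,y,z):
    X,Z=x-.155,z-.026;return rk(X*np.cos(a)+Z*np.sin(a)+.155,y,Z*np.cos(a)-X*np.sin(a)+.026)
s=grab('side');c=grab('scene')
for n,k in(('s',s),('c',c)): print(n,proj(k,tp(.057,.085,.02)),proj(k,tp(.057,.085,.129)))
A=cv2.resize(np.ascontiguousarray(s['pixels'][150:290,165:315,::-1]),(400,373));B=cv2.resize(np.ascontiguousarray(c['pixels'][150:270,150:310,::-1]),(400,300))
cv2.imwrite('pics/final.png',np.hstack([A,np.vstack([B,np.zeros((73,400,3),np.uint8)])]))
```

```text
25.55 [-0.0211  0.0854  0.2668] [[0.995, -0.007, -0.099], [-0.099, 0.007, -0.995]] [0.2  0.11 1.72 0.   1.41 1.55] [0.2 0.3 0.2]
(array([ 12. , 158.7,  40.6]), array([205.13, 228.87]), 9) (array([ 12. , 178.4,  40.6]), array([201.49, 232.2 ]), 17)
s [223.50662757 237.84879812] [214.57766646 194.91604811]
c [205.83032309 216.782587  ] [200.77280153 185.5478415 ]
```

View pics/final.png

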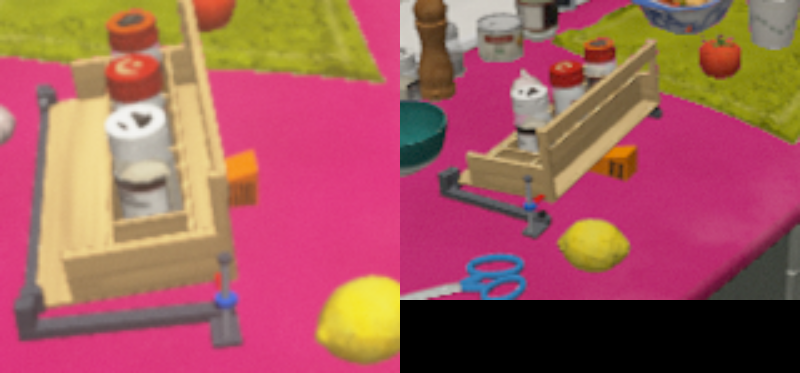

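The final picture shows the white-capped jar upright in the left bay. Its cap is at (136,118), or (216,194) in the full image, against a predicted (215,195). The wedge is under the front edge, the pointer is level with the collar, and the bystanders haven't moved.

```bash
python3 -c '
from plant import ctrl, ticket, read_camera
print(ticket.sign_off())'
```

```text
the job is handed in; nothing more can be done
None
```

The job is handed in at about 26 s: the wedge carries the rack with the pointer and marker both measured at 40.6 mm, and the spare jar stands upright in the left bay; the hand-in gave no verdict.

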